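# Refit the strainer plate in a sloping pump housing

## Task

Refit the steel strainer plate in the empty pocket of the sloping pump housing: tuck the plate's narrow tongue under the retaining lip at the pocket's low end, then lower the opposite edge under control, without letting the plate drop, until it lies fully home and flush in the pocket, and let go. Leave the round flange, the pressure gauge and the pipe fitting where they are.

Things in the scene. Friction and masses are not known exactly. Their poses are not given: they have to be found in the camera images.
- plate: Loose steel strainer plate, 0.18-0.35 kg, flat on the bench: slab 100 (x) by 80 (y) by 8 mm with rows of dark holes, a narrower tongue at its -x end, and an upright dark grip fin in the middle of its top. Origin: centre of the slab's underside (tongue not counted); x points away from the tongue, z up through the fin. It starts with the tongue turned to within 0.6 rad of the world's -x, towards the robot.
- tongue (a point): Middle of the tongue's free end, on the underside: plate point (-64, 0, 0) mm. The tongue is 50 mm wide (y), 5 mm thick, flush with the plate's underside, and sticks out 14 mm from the slab.
- grip (a point): Point in the fin to pinch across the plate's y: plate point (0, 0, 32) mm, 24 mm above the slab's top. The fin is 40 mm long (x), 12 mm thick (y); its top is 42 mm above the plate's underside. The plate balances here.
- frame: Fixed grey frame with the pocket, sloping 22 degrees, low end towards the robot. Origin: on the pocket floor, 90 mm above the bench, where the seated plate's origin belongs (axes then alike). x up the slope, y left along the lip, z square out of the face. Pocket floor (z = 0): x -67 to +53, y -43 to +43 mm, 3 mm play round the plate. Side and upper walls: 13 mm thick, 8 mm high, level with the seated plate.
- lip (a point): Middle of the retaining lip's free edge, on its underside: frame point (-55, 0, 11) mm. The lip is 5 mm thick (top at z = 16) and covers the pocket from x = -67 to -55 mm over its full width, above the floor at the low end. The plate cannot drop straight in past it: slide the tongue under with the other edge raised (about 12 degrees off the floor works), then lower; its weight keeps it there.
- housing: Pump housing that carries the frame, fixed to the bench, grey; foot 150 by 130 mm; a short pump body (top below 95 mm) sticks out 125 mm from its centre at the far side. Nothing stands above the frame. Origin: on the bench, straight below the frame's origin; z up, x level, the way the slope rises.
- flange: Bystander: loose round dark steel flange cover, 90 mm across, 18 mm high, flat on the bench; origin at the centre of its underside. It may lie on either side of the plate.
- gauge: Bystander: loose round pressure gauge lying on its back, 60 mm across, 26 mm high, with a brass stub; origin at the centre of its underside.
- fitting: Bystander: loose steel pipe fitting lying on the bench, 64 mm long, 26 mm high; origin at the centre of its underside.
Not all that is in view belongs to the job. Leave any green or yellow look-alike of the housing alone.

How it is judged:
By the outcome, as a careful person would: the job done as asked, in the order asked, and still so for the second after the job is handed in, with the robot touching nothing.
It also fails if it takes over 45 s, if anything falls off the work surface, if the arm or the gripper's body presses on something with over 40 N, if the wrist force passes 120 N, or if a joint passes its speed limit or range.

## Robot

A 7-joint arm with a two-finger parallel gripper is mounted at the origin on the work surface. World frame = base frame: x ahead of the robot, y to its left, z up, the work surface at z = 0. Lengths are in m, angles in rad, forces in N, time in s.
With the tool pointing down it reaches from about 0.425 to 0.875 m from the base axis. Payload 4.7 kg.
Tool frame: the origin (TCP) lies on the centre line of the jaws, within the pads' length; the fingertips stand 19 mm ahead of it and the grasp point (between the pads) is the TCP; y points along the fingers, z is the direction in which the jaws open and shut, and the axes are right-handed (so a half turn about y gives the same grasp; the last joint's range is limited). The gripper opens to 87 mm and grips with 3 to 60 N. Pads are 19 mm wide; open, the fingers measure 117 mm over their backs; the gripper's body (75 mm by 190 mm) begins 51 mm behind the grasp point.
Start: joints at [1.158, 0.321, -0.07, 1.45, 0.023, 1.371, -0.057], TCP at [0.269, -0.592, 0.242] pointing down, gripper open.
Joint ranges: [-2.86, 2.86], [-0.3, 2.09], [-1.38, 1.24], [0.06, 2.45], [-1.56, 4.7], [0.09, 2.05], [-2.69, 2.69]. Speed limits (rad/s): [2.57, 2.57, 3.14, 3.14, 3.14, 3.14, 3.14].

## Interface

Orientations are given as [roll, pitch, yaw] about the fixed x, y, z axes, in that order (R = Rz(yaw) Ry(pitch) Rx(roll)).
In Python, from plant import telemetry, snapshot, robot, trace gives the robot as it stands.
- The arm moves only by the tool apply_moves, never from a script. Its argument "deltas" is a list of rows, each a list of 2 entries, a list of its own where there are three numbers: the shift along the tool's x, y, z in m, then the turn about the tool's y in degrees. In form: [[[tx, ty, tz], twist], ...]. A call has 1 to 10 rows; each row shifts and turns the commanded pose from where the row before left it, along the tool's axes as they then stand; what a row does not reach is not made up. A row lasts 1/12 s, in which the tool goes at most 41.7 mm and 7.16 degrees, less where a joint would pass 70% of its speed; a pose out of reach is approached as far as the arm can. A call is refused whole if a number of a shift passes 0.0417 or a number of a turn 7.16, either way. A call with a gripper value outside its range is refused whole. "gripper" is the opening, from 0 (shut) to 1 (fully open), set as the call begins (left out, the last holds). The fingers move at their own pace and stop on an object; the grip force is fixed at half the most. Time passes only in rows, so rows that do not move let the fingers close. It gives the time, the measured TCP pose, the force and the opening at its end, in the units of the state.
- telemetry.observe(): the state, without advancing time (a new reading comes with each control period).
- snapshot(name): name is "side" or "top" or "wrist"; returns a dict with "image" (480x640x3 uint8, blue, green, red), "fovy" (degrees; the focal length in pixels is half the picture's height over the tangent of half this angle, whatever the lens; pixels are square), "cx", "cy" (the principal point, pixels), "R" (3x3) and "t" (3): a world point X has camera coordinates R X + t. Camera axes: x right, y down, z forward; pixel columns grow to the right and rows downward; lengths in m; the calibration is good to about 2 mm. A picture is of the moment at which its call begins. There is no depth.
- robot.job_done(): hands the job in, once; it reports no verdict.
Trained networks look in a picture, given as the dict that the camera call returned (one of the last four; its "shot" number tells which), for a name from the list of things; names that differ only in an ending like _2 or _b are one class to them, and where a whole thing is asked for, a point or a joint stands for the part that bears it (a point fixed in the world has none). Each returns a list of dicts, best first, with "confidence" (0 to 1); they miss things now and then, are a little off and sometimes report something else, mostly with a low value. They report only what shows in the picture. A call takes as long as a camera call. They do not tell look-alikes from the thing itself.
- trace(picture, target): "region" (480x640 bool, what is visible of it) and "uv" ([column, row] in pixels, amid what is visible of it).
The state is a dict: "time": time; "qpos": joint angles; "qd": joint speeds; "effort": joint torques, N m; "tool_pos": TCP position; "tcp_rot": TCP orientation; "ft_force": force on the tool from outside, world axes, zero at the start; "wrist_torque": the same for the moment, N m; "width": finger opening in m.
Only numpy, scipy, OpenCV 4.12 (cv2) and the standard library are available. Lean on these libraries where they do the work, as an engineer would, in place of code of your own. Each camera call takes 0.05 s, during which the arm holds its last target. There are 200 camera calls.

## Working session

There is one attempt and no reset: what is moved stays moved. The work goes in short steps, Python scripts to look and compute and a tool call to move; the robot and the scene stay as the last step left them, time stands still between calls to the robot, and variables do not carry over. Pictures are saved under pics/ and viewed, about 8 in all and at most 12, crops included, and the job is handed in when it is done.

Besides the shell and the picture viewer there is one more tool, called after ">>>" by a JSON object that holds its "op" and its "data". apply_moves: Moves the arm, as the interface text tells. Its arguments: {"type":"object","properties":{"deltas":{"type":"array","items":{"type":"array"}},"gripper":{"type":"number"}},"required":["deltas"]}

```bash
mkdir -p pics; ls; cat > h.py <<'E'
import numpy as np, cv2
from plant import telemetry, snapshot, robot, trace
from scipy.spatial.transform import Rotation as Rn
def K(s):
    f=240/np.tan(np.radians(s["fovy"])/2); return np.array([[f,0,s["cx"]],[0,f,s["cy"]],[0,0,1]])
def proj(s,X):
    c=np.atleast_2d(X)@np.array(s["R"]).T+np.array(s["t"]); p=c@K(s).T; return p[:,:2]/p[:,2:]
def onz(s,uv,z):
    R=np.array(s["R"]);C=-R.T@np.array(s["t"]); d=R.T@np.linalg.inv(K(s))@np.array([uv[0],uv[1],1]); return C+d*(z-C[2])/d[2]
def st():
    o=telemetry.observe(); print("t",o["time"],"p",np.round(o["tool_pos"],4),"rpy",np.round(o["tcp_rot"],3),"F",np.round(o["ft_force"],1),"w",round(o["width"],4)); return o
E
python3 - <<'E'
from h import *
o=st(); print(o)
for n in ["top","side"]:
    s=snapshot(n); cv2.imwrite(f"pics/{n}0.png",s["image"]); print(n,s["fovy"],s["cx"],s["cy"],np.round(s["R"],3).tolist(),np.round(s["t"],3))
    for t in ["plate","grip","frame","housing","flange","gauge","fitting"]:
        for r in trace(s,t)[:2]: print(t,round(r["confidence"],2),np.round(r["uv"]),onz(s,r["uv"],{"grip":.032,"frame":.09}.get(t,.008)).round(3), r["region"].sum())
E
```

```text
pics
t 0.0 p [ 0.2688 -0.5912  0.2404] rpy [-1.573 -0.    -2.715] F [ 0.  -0.1  0.4] w 0.0869
{'time': 0.0, 'qpos': array([ 1.15812462,  0.3218435 , -0.07011136,  1.45168354,  0.02260091,
        1.3708085 , -0.05687723]), 'qd': array([-6.34109200e-05,  1.04171089e-03, -1.25642948e-03, -1.44097749e-03,
        3.80926893e-04, -1.09517432e-03, -1.14805750e-03]), 'effort': array([-4.53743496e-04, -4.91296935e+01, -4.04207027e-01, -3.12531638e+01,
       -6.40304340e-02,  4.37263492e-02,  1.90264918e-04]), 'tool_pos': array([ 0.26880959, -0.59123315,  0.2404441 ]), 'tcp_rot': array([-1.57274947e+00, -9.17448631e-05, -2.71474188e+00]), 'ft_force': array([ 0.02369184, -0.08383043,  0.42521933]), 'wrist_torque': array([0.02498914, 0.03759282, 0.03500471]), 'width': 0.08691642617826412}
top 55.67106111013955 309.7277046470852 236.27373928074442 [[0.027, -1.0, -0.0], [-0.995, -0.027, -0.101], [0.101, 0.003, -0.995]] [-0.035  0.475  1.02 ]
plate 0.95 [161. 227.] [0.491 0.327 0.008] 1648
grip 0.59 [162. 224.] [0.493 0.316 0.032] 1587
grip 0.54 [215. 146.] [0.68  0.205 0.032] 282
frame 0.91 [40
[... 340 characters left out ...]
tting 0.31 [406. 181.] [ 0.614 -0.244  0.008] 3727
side 48.9907720113784 317.7207900440103 234.88317104847042 [[-0.79, -0.613, -0.009], [-0.474, 0.62, -0.625], [0.389, -0.49, -0.78]] [0.338 0.262 1.002]
plate 0.8 [190. 351.] [0.49  0.325 0.008] 2145
plate 0.66 [316. 150.] [ 0.648 -0.278  0.008] 2903
grip 0.63 [190. 352.] [0.476 0.332 0.032] 2185
frame 0.78 [409. 208.] [ 0.318 -0.182  0.09 ] 3404
frame 0.77 [317. 149.] [ 0.594 -0.212  0.09 ] 2827
housing 0.9 [499. 187.] [ 0.208 -0.443  0.008] 5283
housing 0.63 [312. 157.] [ 0.64  -0.25   0.008] 4181
gauge 0.84 [197. 225.] [0.711 0.092 0.008] 606
fitting 0.83 [162. 260.] [0.7   0.21  0.008] 399
fitting 0.21 [187. 350.] [0.496 0.327 0.008] 2223
```

View pics/top0.png

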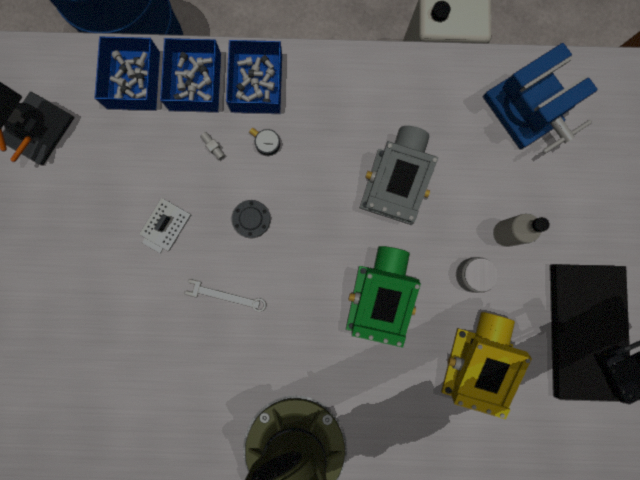

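View pics/side0.png

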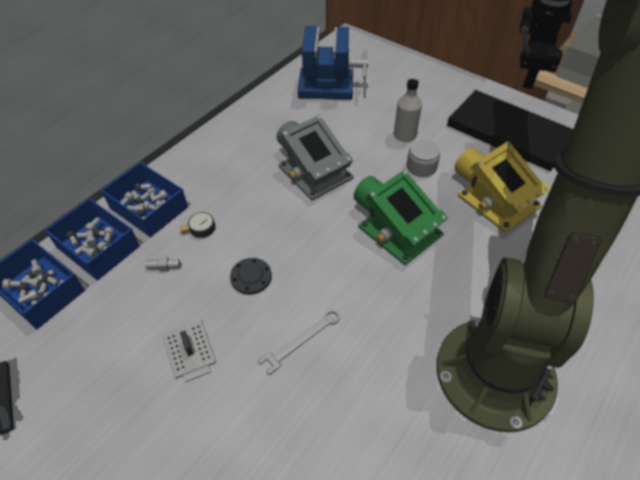

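The top view shows the grey housing at about (403,180), the plate at (163,227) with its tongue to the lower left, and the flange to its right. The green and yellow look-alikes are nearer the robot. Next I fit the poses and plan the approach.

```bash
cat >> h.py <<'E'
def plan(start,yaw,target,tyaw,n):
    """rows (round numbers) from start/yaw to target/tyaw (deg); shift first, then turn"""
    p=np.array(start,float);y=yaw;rows=[]
    for k in range(n):
        a=np.radians(y);d=(np.array(target)-p)/(n-k)
        X=np.array([np.cos(a),np.sin(a),0]);Z=np.array([-np.sin(a),np.cos(a),0])
        s=np.round([d@X,-d[2],d@Z],4 if n<3 else 3);t=round(-(tyaw-y)/(n-k),1)
        p=p+s[0]*X+np.array([0,0,-s[1]])+s[2]*Z;y-=t;rows.append([[float(v) for v in s],float(t)])
    print(rows,"max",round(max(np.linalg.norm(r[0]) for r in rows),4),"end",p.round(4),round(y,2)); return p,y
def boxmesh(x,y,z): return np.array([[a,b,c] for a in x for b in y for c in z])*1e-3
PL=[boxmesh((-50,50),(-40,40),(0,8)),boxmesh((-64,-50),(-25,25),(0,5)),boxmesh((-20,20),(-6,6),(8,42))]
def mask(s,parts,R,t):
    m=np.zeros((480*4,640*4),np.uint8)
    for P in parts: cv2.fillConvexPoly(m,cv2.convexHull(((proj(s,P@R.T+t)+.5)*4).astype(np.float32)).astype(np.int32),1)
    return cv2.resize(m.astype(np.float32),(640,480),interpolation=cv2.INTER_AREA)
def fitplate(views,x0,z=0.):
    from scipy.optimize import minimize
    def c(v):
        R=Rn.from_euler('z',v[2]).as_matrix();t=np.array([v[0],v[1],z])
        return sum(1-np.minimum(m,g).sum()/np.maximum(m,g).sum() for s,g in views for m in [mask(s,PL,R,t)])/len(views)
    best=min((minimize(c,[x0[0],x0[1],y],method='Nelder-Mead',options=dict(initial_simplex=[[x0[0],x0[1],y],[x0[0]+.01,x0[1],y],[x0[0],x0[1]+.01,y],[x0[0],x0[1],y+.15]])) for y in x0[2]),key=lambda r:r.fun)
    return best.x,best.fun
E
python3 - <<'E'
from h import *
V=[]
for n in ["top","side"]:
    s=snapshot(n); V.append((s,trace(s,"plate")[0]["region"].astype(np.float32)))
for v in ([V[0]],[V[1]],V): 
    x,f=fitplate(v,(.49,.325,[-.6,-.3,0,.3])); print(x[:2].round(4),np.degrees(x[2]).round(1),round(f,3))
o=st()
p,y=plan(o["tool_pos"],np.degrees(o["tcp_rot"][2]),[.52,-.15,.26],-105,10)
p,y=plan(p,y,[.52,.17,.26],-50,10)
p,y=plan(p,y,[x[0]-.05,x[1],.24],np.degrees(x[2]),8)
E
```

```text
[0.4982 0.3188] -28.6 0.04
[0.5002 0.3213] -28.8 0.032
[0.4993 0.3207] -28.5 0.056
t 1.0 p [ 0.2691 -0.5917  0.2416] rpy [-1.571 -0.    -2.715] F [-0.   0.  -0.2] w 0.0867
[[[-0.041, -0.002, -0.03], -5.1], [[-0.044, -0.002, -0.026], -5.0], [[-0.046, -0.002, -0.022], -5.1], [[-0.047, -0.002, -0.018], -5.0], [[-0.049, -0.002, -0.014], -5.1], [[-0.05, -0.002, -0.009], -5.0], [[-0.05, -0.002, -0.005], -5.1], [[-0.051, -0.001, -0.001], -5.0], [[-0.051, -0.002, 0.004], -5.1], [[-0.05, -0.001, 0.009], -5.0]] max 0.0512 end [ 0.5204 -0.15    0.2596] -105.05
[[[-0.031, -0.0, -0.008], -5.5], [[-0.032, -0.0, -0.005], -5.5], [[-0.032, -0.0, -0.002], -5.5], [[-0.032, -0.0, 0.001], -5.5], [[-0.032, -0.0, 0.004], -5.5], [[-0.031, -0.0, 0.007], -5.5], [[-0.03, -0.0, 0.009], -5.5], [[-0.03, -0.0, 0.012], -5.5], [[-0.028, -0.0, 0.015], -5.5], [[-0.026, -0.0, 0.018], -5.5]] max 0.0324 end [0.5199 0.1695 0.2596] -50.05
[[[-0.02, 0.002, 0.005], -2.7], [[-0.02, 0.003, 0.006], -2.7], [[-0.02, 0.002, 0.007], -2.7], [[-0.019, 0.003, 0.008], -2.7], [[-0.019, 0.002, 0.009], -2.7], [[-0.018, 0.003, 0.01], -2.7], [[-0.018, 0.002, 0.011], -2.7], [[-0.017, 0.003, 0.012], -2.6]] max 0.0213 end [0.4489 0.3205 0.2396] -28.55
```

>>> {"op": "apply_moves", "data": {"deltas": [[[-0.033,-0.002,-0.024],-5],[[-0.035,-0.002,-0.021],-5],[[-0.037,-0.002,-0.018],-5],[[-0.038,-0.002,-0.014],-5],[[-0.039,-0.002,-0.011],-5],[[-0.04,-0.002,-0.007],-5],[[-0.04,-0.002,-0.004],-5],[[-0.041,-0.001,-0.001],-5],[[-0.041,-0.002,0.003],-5],[[-0.04,-0.001,0.007],-5]]}}

```text
time: 1.83
tool_pos: [0.4725, -0.2366, 0.2602]
tcp_rot: [-1.57, -0.001, -1.838]
ft_force: [1.1, -0.4, -0.0]
width: 0.0869
```

>>> {"op": "apply_moves", "data": {"deltas": [[[-0.04,0,-0.01],-6],[[-0.04,0,-0.007],-6],[[-0.04,0,-0.003],-6],[[-0.04,0,0.001],-6],[[-0.04,0,0.005],-6],[[-0.04,0,0.008],-6],[[-0.038,0,0.01],-6],[[-0.038,0,0.013],-6],[[-0.036,0,0.016],-6],[[-0.033,0,0.02],-6]]}}

```text
time: 2.67
tool_pos: [0.4477, 0.1626, 0.2599]
tcp_rot: [-1.57, -0.001, -0.79]
ft_force: [1.4, 0.1, 0.0]
width: 0.0871
```

```bash
python3 - <<'E'
from h import *
o=st(); y=np.degrees(o["tcp_rot"][2])
plan(o["tool_pos"],y,[.46,.32,.22],-28.5,6)
s=snapshot("wrist"); print(s["fovy"],s["cx"],s["cy"],np.round(s["R"],3).tolist(),np.round(-np.array(s["R"]).T@s["t"],3))
cv2.imwrite("pics/w1.png",s["image"])
E
```

```text
t 2.6667 p [0.4477 0.1626 0.2599] rpy [-1.57e+00 -1.00e-03 -7.90e-01] F [1.4 0.1 0. ] w 0.0871
[[[-0.017, 0.007, 0.02], -2.8], [[-0.016, 0.007, 0.021], -2.8], [[-0.015, 0.006, 0.021], -2.8], [[-0.014, 0.007, 0.022], -2.8], [[-0.013, 0.006, 0.023], -2.8], [[-0.012, 0.007, 0.024], -2.7]] max 0.0277 end [0.4604 0.3199 0.2199] -28.54
66.24233607793214 318.793828362702 238.39724625325772 [[0.711, 0.703, -0.0], [0.67, -0.678, 0.301], [0.212, -0.214, -0.954]] [0.391 0.221 0.404]
```

>>> {"op": "apply_moves", "data": {"deltas": [[[-0.01,0.008,0.022],-2.8],[[-0.009,0.008,0.023],-2.8],[[-0.008,0.008,0.023],-2.8],[[-0.007,0.008,0.024],-2.8],[[-0.005,0.008,0.024],-2.8],[[-0.004,0.008,0.024],-2.7],[[0.004,0.01,0.008],0],[[0.0,0.01,0.004],0],[[0.0,0.01,0],0],[[0,0,0],0]]}}

```text
time: 3.55
tool_pos: [0.5104, 0.3044, 0.179]
tcp_rot: [-1.575, 0.002, -0.504]
ft_force: [-0.4, -0.2, 0.2]
width: 0.0871
```

```bash
python3 - <<'E'
from h import *
o=st(); y=np.degrees(o["tcp_rot"][2])
s=snapshot("wrist"); r=trace(s,"plate"); print([(q["confidence"],q["uv"],q["region"].sum()) for q in r])
g=r[0]["region"].astype(np.float32)
x,f=fitplate([(s,g)],(.4995,.3205,[-.5])); print(x.round(4),np.degrees(x[2]),f)
im=s["image"].copy(); R=Rn.from_euler('z',x[2]).as_matrix()
for P in PL:
    h=cv2.convexHull(proj(s,P@R.T+[x[0],x[1],0]).astype(np.float32)).astype(int); cv2.polylines(im,[h],True,(0,0,255),1)
cv2.imwrite("pics/w2.png",im)
plan(o["tool_pos"],y,[x[0],x[1],.08],np.degrees(x[2]),4)
E
```

```text
t 3.55 p [0.5104 0.3044 0.179 ] rpy [-1.575  0.002 -0.504] F [-0.4 -0.2  0.2] w 0.0871
[(0.65, [325.7, 193.7], np.int64(11417))]
[ 0.4998  0.3194 -0.495 ] -28.362976367394864 0.01976025104522705
[[[-0.004, 0.025, 0.002], -0.1], [[-0.004, 0.025, 0.002], -0.1], [[-0.004, 0.024, 0.002], -0.2], [[-0.005, 0.025, 0.002], -0.1]] max 0.0256 end [0.4993 0.3196 0.08  ] -28.4
```

View pics/w2.png

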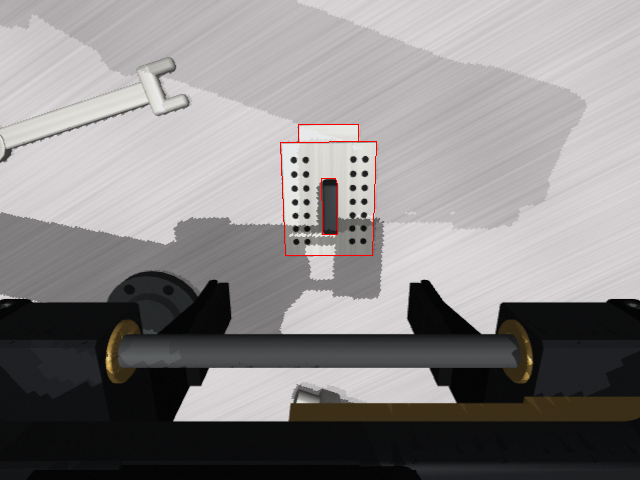

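The fit overlays the plate well, and tongue, holes and fin all match. The wrist, top and side views agree within 2 mm. I'll descend and pinch.

>>> {"op": "apply_moves", "data": {"deltas": [[[-0.004,0.025,0.002],0],[[-0.004,0.025,0.002],-0.1],[[-0.004,0.025,0.002],-0.2],[[-0.005,0.025,0.002],-0.2],[[0,0.02,0],0],[[0,0.017,0],0],[[0,0.01,0],0],[[0,0,0],0]]}}

```text
time: 4.32
tool_pos: [0.4998, 0.3196, 0.0332]
tcp_rot: [-1.574, 0.001, -0.496]
ft_force: [-0.4, 0.1, -0.6]
width: 0.0871
```

```bash
python3 - <<'E'
from h import *
o=st(); plan(o["tool_pos"],np.degrees(o["tcp_rot"][2]),[.4998,.3194,.032],-28.4,1)
E
```

```text
t 4.3167 p [0.4998 0.3196 0.0332] rpy [-1.574e+00  1.000e-03 -4.960e-01] F [-0.4  0.1 -0.6] w 0.0871
[[[0.0001, 0.0012, -0.0002], -0.0]] max 0.0012 end [0.4998 0.3194 0.032 ] -28.41
```

>>> {"op": "apply_moves", "data": {"deltas": [[[0,0.001,0],0],[[0,0,0],0],[[0,0,0],0],[[0,0,0],0],[[0,0,0],0],[[0,0,0],0],[[0,0,0],0],[[0,0,0],0]], "gripper": 0}}

```text
time: 4.98
tool_pos: [0.5005, 0.3213, 0.0336]
tcp_rot: [-1.571, -0.0, -0.495]
ft_force: [0.7, 0.4, 0.2]
width: 0.0416
```

>>> {"op": "apply_moves", "data": {"deltas": [[[0,-0.005,0],0],[[0,-0.015,0],0],[[0,-0.025,0],0],[[0,-0.035,0],0],[[0,-0.035,0],0],[[0,-0.035,0],0],[[0,-0.035,0],0],[[0,-0.02,0],0],[[0,-0.01,0],0],[[0,0,0],0]]}}

```text
time: 5.82
tool_pos: [0.5012, 0.3224, 0.2519]
tcp_rot: [-1.567, -0.003, -0.495]
ft_force: [0.0, 0.4, 0.0]
width: 0.0004
```

```bash
python3 - <<'E'
from h import *
o=st()
s=snapshot("wrist"); a=s["image"]; t=snapshot("top"); 
for n in ["frame","housing","lip"]:
    for r in trace(t,n)[:3]: print(n,round(r["confidence"],2),np.round(r["uv"]),r["region"].sum())
c=cv2.resize(t["image"][110:240,340:460],(600,650),interpolation=cv2.INTER_CUBIC)[:600]
cv2.imwrite("pics/c.png",c); cv2.imwrite("pics/w3.png",a)
x=t["R"]
y=np.degrees(o["tcp_rot"][2])
p,y=plan(o["tool_pos"],y,[.53,.05,.26],-20,8)
p,y=plan(p,y,[.53,-.21,.26],-14,8)
E
```

```text
t 5.8167 p [0.5012 0.3224 0.2519] rpy [-1.567 -0.003 -0.495] F [0.  0.4 0. ] w 0.0004
frame 0.91 [401. 182.] 3648
frame 0.88 [385. 305.] 3846
frame 0.61 [489. 375.] 4185
housing 0.95 [384. 295.] 5160
housing 0.72 [402. 177.] 4828
housing 0.7 [484. 367.] 6212
lip 0.76 [384. 308.] 3839
lip 0.75 [399. 181.] 3679
lip 0.55 [492. 377.] 4159
[[[0.019, -0.001, -0.028], -1.0], [[0.019, -0.001, -0.029], -1.0], [[0.018, -0.001, -0.029], -1.1], [[0.018, -0.001, -0.029], -1.0], [[0.017, -0.001, -0.03], -1.1], [[0.017, -0.001, -0.03], -1.0], [[0.016, -0.001, -0.03], -1.1], [[0.016, -0.001, -0.03], -1.0]] max 0.0347 end [0.5301 0.0502 0.2599] -20.03
[[[0.011, -0.0, -0.031], -0.8], [[0.011, -0.0, -0.031], -0.7], [[0.01, -0.0, -0.031], -0.8], [[0.01, -0.0, -0.031], -0.7], [[0.01, -0.0, -0.031], -0.8], [[0.009, -0.0, -0.031], -0.7], [[0.009, -0.0, -0.031], -0.8], [[0.008, -0.0, -0.031], -0.7]] max 0.0329 end [ 0.5304 -0.2099  0.2599] -14.03
```

View pics/c.png

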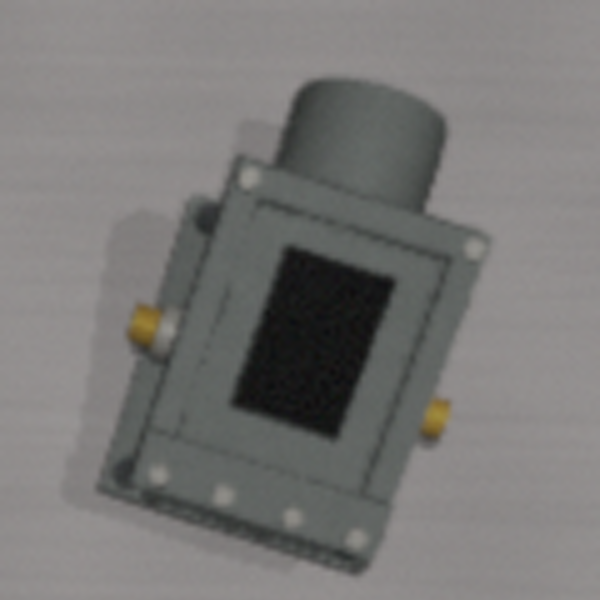

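The lift began before the fingers had closed, since closing takes about 1.3 s. I'll reopen, check the plate again and regrasp.

>>> {"op": "apply_moves", "data": {"deltas": [[[0,0.02,0],0],[[0,0.02,0],0],[[0,0.02,0],0],[[0,0.02,0],0],[[0,0,0],0],[[0,0,0],0]], "gripper": 0.6}}

```text
time: 6.57
tool_pos: [0.4994, 0.3205, 0.1667]
tcp_rot: [-1.574, 0.003, -0.494]
ft_force: [0.6, 0.4, 1.2]
width: 0.0323
```

```bash
python3 - <<'E'
from h import *
o=st(); y=np.degrees(o["tcp_rot"][2])
s=snapshot("wrist"); r=trace(s,"plate"); print([(q["confidence"],q["uv"],q["region"].sum()) for q in r])
g=r[0]["region"].astype(np.float32)
x,f=fitplate([(s,g)],(.4995,.3205,[-.5])); print(x.round(4),np.degrees(x[2]),f)
plan(o["tool_pos"],y,[x[0],x[1],.032],np.degrees(x[2]),5)
E
```

```text
t 6.5667 p [0.4994 0.3205 0.1667] rpy [-1.574  0.003 -0.494] F [0.6 0.4 1.2] w 0.0323
[(0.61, [314.9, 214.9], np.int64(11884))]
[ 0.4997  0.3195 -0.4963] -28.434982093523423 0.01465761661529541
[[[0.0, 0.027, -0.0], 0.0], [[0.0, 0.027, -0.0], 0.0], [[0.0, 0.027, -0.0], 0.0], [[0.0, 0.027, -0.0], 0.1], [[0.001, 0.027, -0.001], 0.0]] max 0.027 end [0.4998 0.3192 0.0317] -28.43
```

>>> {"op": "apply_moves", "data": {"deltas": [[[0,0.02,0],0],[[0,0.03,0],0],[[0,0.03,0],0],[[0,0.025,-0.001],0],[[0,0.02,0],0],[[0,0.009,0],0],[[0,0,0],0]]}}

```text
time: 7.25
tool_pos: [0.4994, 0.3199, 0.0335]
tcp_rot: [-1.573, 0.001, -0.495]
ft_force: [-0.2, 0.8, 0.9]
width: 0.0522
```

>>> {"op": "apply_moves", "data": {"deltas": [[[0,0,0],0],[[0,0,0],0],[[0,0,0],0],[[0,0,0],0],[[0,0,0],0],[[0,0,0],0],[[0,0,0],0],[[0,0,0],0],[[0,0,0],0],[[0,0,0],0]], "gripper": 0}}

```text
time: 8.08
tool_pos: [0.5, 0.3203, 0.0347]
tcp_rot: [-1.571, -0.0, -0.495]
ft_force: [-0.0, -0.7, 2.3]
width: 0.0118
```

>>> {"op": "apply_moves", "data": {"deltas": [[[0,0,0],0],[[0,0,0],0],[[0,-0.01,0],0],[[0,-0.02,0],0],[[0,-0.03,0],0],[[0,-0.04,0],0],[[0,-0.04,0],0],[[0,-0.03,0],0],[[0,-0.03,0],0],[[0,-0.01,0],0]]}}

```text
time: 8.92
tool_pos: [0.501, 0.3221, 0.2493]
tcp_rot: [-1.565, -0.004, -0.494]
ft_force: [1.4, 1.0, -1.9]
width: 0.0121
```

>>> {"op": "apply_moves", "data": {"deltas": [[[0.021,0,-0.03],-1],[[0.024,0,-0.032],-1],[[0.024,0,-0.032],-1],[[0.024,0,-0.032],-1],[[0.023,0,-0.033],-1],[[0.023,0,-0.033],-1],[[0.022,0,-0.033],-1],[[0.022,0,-0.034],-1],[[0.022,0,-0.034],-1],[[0.021,0,-0.034],-1]]}}

```text
time: 9.75
tool_pos: [0.5741, -0.0721, 0.2431]
tcp_rot: [-1.571, 0.002, -0.319]
ft_force: [0.6, 0.2, -2.6]
width: 0.0118
```

>>> {"op": "apply_moves", "data": {"deltas": [[[0.01,0,-0.03],-1],[[0.01,0,-0.02],-1],[[0.0,0,-0.01],0],[[0,0,0],0],[[0,0,0],0]]}}

```text
time: 10.17
tool_pos: [0.575, -0.132, 0.2436]
tcp_rot: [-1.57, 0.002, -0.285]
ft_force: [-0.1, 0.4, -2.1]
width: 0.012
```

```bash
python3 - <<'E'
from h import *
o=st()
s=snapshot("wrist"); cv2.imwrite("pics/w4.png",s["image"])
for n in ["frame","plate"]:
    for r in trace(s,n)[:3]: print(n,round(r["confidence"],2),np.round(r["uv"]),r["region"].sum())
E
```

```text
t 10.1667 p [ 0.575  -0.132   0.2436] rpy [-1.57   0.002 -0.285] F [-0.1  0.4 -2.1] w 0.012
frame 0.75 [129.   9.] 3314
frame 0.74 [200. 244.] 7919
plate 0.75 [317. 239.] 21663
```

View pics/w4.png

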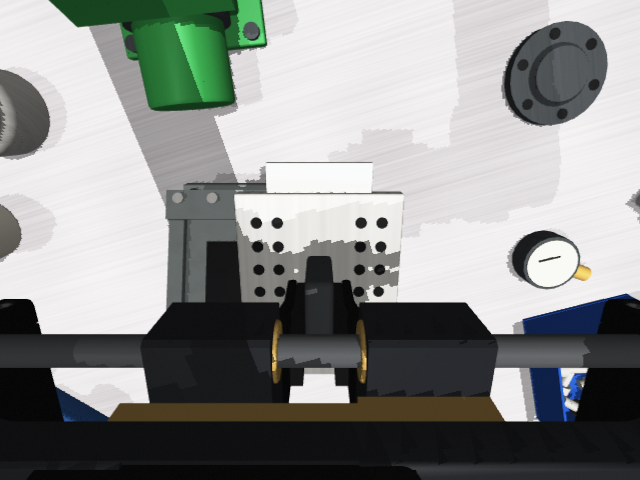

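>>> {"op": "apply_moves", "data": {"deltas": [[[0.03,0,0.03],0],[[0.03,0,0.03],0],[[0.02,0,0.02],0],[[0,0,0],0],[[0,0,0],0]]}}

```text
time: 10.73
tool_pos: [0.6742, -0.0754, 0.2439]
tcp_rot: [-1.569, 0.001, -0.279]
ft_force: [-1.2, 0.5, -1.8]
width: 0.0119
```

```bash
python3 - <<'E'
from h import *
o=st()
s=snapshot("wrist"); c=cv2.resize(s["image"][90:340,20:340],(800,625),interpolation=cv2.INTER_CUBIC)[:600]
cv2.imwrite("pics/w5.png",c)
import pickle; pickle.dump({k:s[k] for k in ("image","fovy","cx","cy","R","t")},open("w5.pkl","wb"))
E
```

```text
t 10.7333 p [ 0.6742 -0.0754  0.2439] rpy [-1.569e+00  1.000e-03 -2.790e-01] F [-1.2  0.5 -1.8] w 0.0119
```

View pics/w5.png

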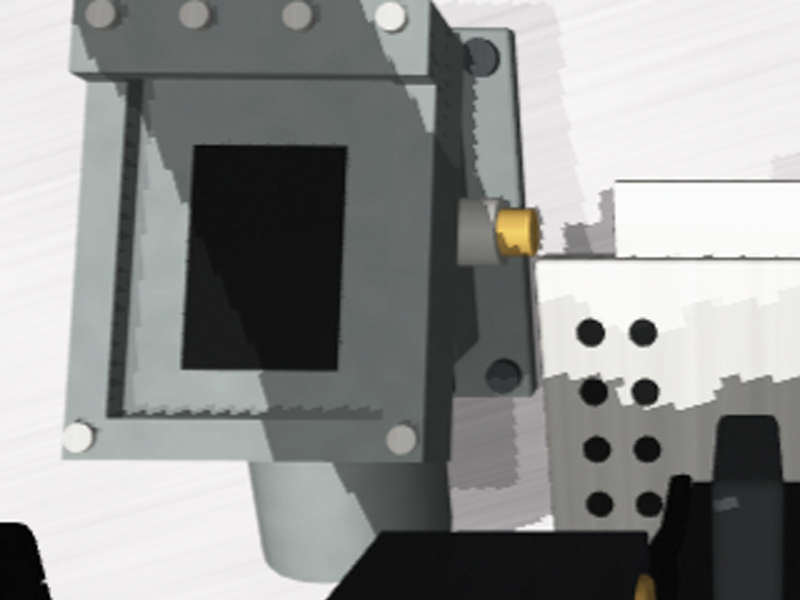

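```bash
cat >> h.py <<'E'
FT=Rn.from_euler('y',-22,degrees=True).as_matrix()
def fpose(v): return Rn.from_euler('z',v[2]).as_matrix()@FT, np.array([v[0],v[1],.09])
E
python3 - <<'E'
from h import *
from scipy.optimize import least_squares
import pickle; s=pickle.load(open("w5.pkl","rb"))
crop=np.array([(62,459),(451,461),(107,417),(70,73),(431,78)],float); uv=(crop+.5)/2.5-.5+[20,90]
M=np.array([(66,-56,8),(66,56,8),(53,-43,8),(-55,-56,16),(-55,56,16)])*1e-3
def res(v):
    R,t=fpose(v); return (proj(s,M@R.T+t)-uv).ravel()
for idx in [None,.0]:
    r=least_squares(res,[.6,-.22,-.28]); print(r.x.round(4),np.degrees(r.x[2]).round(2),r.fun.reshape(-1,2).round(1).tolist()); break
# free z too
r2=least_squares(lambda v:(proj(s,M@fpose(v)[0].T+np.array([v[0],v[1],v[3]]))-uv).ravel(),[.6,-.22,-.28,.09]); print("free z",r2.x.round(4),r2.fun.round(1))
R,t=fpose(r.x)
for p in [(-55,0,11),(66,0,8),(-67,0,16),(0,0,32)]: print(p,(R@np.array(p)*1e-3+t).round(4))
T=snapshot("top"); im=T["image"].copy()
for S,nm in ((s,"a"),(T,"b")):
    im=S["image"].copy()
    for q in ([(66,-56,8),(66,56,8),(-67,56,8),(-67,-56,8)],[(53,-43,8),(53,43,8),(-55,43,8),(-55,-43,8)],[(-55,-56,16),(-55,56,16),(-67,56,16),(-67,-56,16)]):
        cv2.polylines(im,[np.round(proj(S,np.array(q)*1e-3@R.T+t)*16).astype(int)],True,(0,0,255),1,cv2.LINE_AA,4)
    if nm=="a": A=cv2.resize(im[90:340,20:340],(500,390),interpolation=cv2.INTER_CUBIC)
    else: B=cv2.resize(im[120:240,350:450],(300,390),interpolation=cv2.INTER_CUBIC)
cv2.imwrite("pics/ov.png",np.hstack([A,B]))
E
```

```text
[ 0.6048 -0.2168 -0.2822] -16.17 [[3.3, 0.5], [-8.5, -0.2], [2.9, 0.6], [1.9, 0.0], [0.4, -1.8]]
free z [ 0.6046 -0.2137 -0.2809  0.095 ] [ 2.2  1.9 -6.9  1.   2.2  1.7  0.7 -1.4  1.8 -3.4]
(-55, 0, 11) [ 0.5518 -0.2014  0.0796]
(66, 0, 8) [ 0.6607 -0.233   0.1221]
(-67, 0, 16) [ 0.5394 -0.1978  0.0797]
(0, 0, 32) [ 0.5933 -0.2134  0.1197]
```

View pics/ov.png

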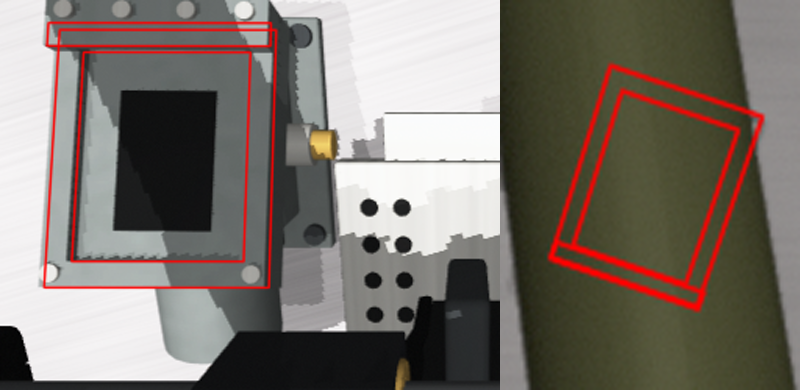

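```bash
python3 - <<'E'
from h import *
from scipy.optimize import least_squares
import pickle; s=pickle.load(open("w5.pkl","rb"))
crop=np.array([(62,459),(107,417),(70,73),(431,78)],float); uv=(crop+.5)/2.5-.5+[20,90]
M=np.array([(66,-56,8),(53,-43,8),(-55,-56,16),(-55,56,16)])*1e-3
r=least_squares(lambda v:(proj(s,M@fpose(v)[0].T+fpose(v)[1])-uv).ravel(),[.6,-.22,-.28]); print(r.x.round(4),np.degrees(r.x[2]).round(2),r.fun.reshape(-1,2).round(1).tolist())
R,t=fpose(r.x)
T=snapshot("top"); T0=cv2.imread("pics/top0.png"); D=snapshot("side")
def draw(S,im):
    im=im.copy()
    for q in ([(66,-56,8),(66,56,8),(-67,56,8),(-67,-56,8)],[(53,-43,8),(53,43,8),(-55,43,8),(-55,-43,8)],[(-55,-56,16),(-55,56,16),(-80,56,16),(-80,-56,16)]):
        cv2.polylines(im,[np.round(proj(S,np.array(q)*1e-3@R.T+t)*16).astype(int)],True,(0,0,255),1,cv2.LINE_AA,4)
    return im
Q=[draw(s,s["image"])[90:340,20:340],draw(T,T0)[120:240,350:450],draw(D,cv2.imread("pics/side0.png"))[100:210,260:370]]
cv2.imwrite("pics/ov2.png",np.hstack([cv2.resize(q,w,interpolation=cv2.INTER_CUBIC) for q,w in zip(Q,((300,300),(250,300),(250,300)))]))
E
```

```text
[ 0.6047 -0.2185 -0.2962] -16.97 [[-0.0, 0.1], [-0.1, 0.4], [0.7, -0.4], [-0.5, -0.1]]
```

View pics/ov2.png

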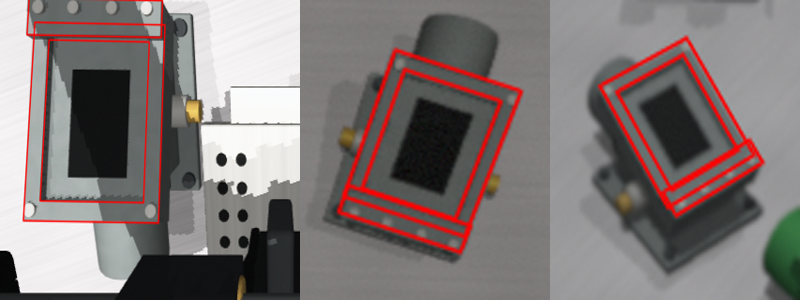

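Frame fit: origin (0.6047, -0.2185), yaw -17.0°, residual under 1 px, and it overlays well in all three views.

The tool can't tilt, so I'll pitch the plate inside the pinch. I'll press its +x edge on the frame's raised upper-left corner from outside, where the space below is free. Then I'll tuck the tongue.

```bash
python3 - <<'E'
from h import *
o=st(); y=np.degrees(o["tcp_rot"][2])
p,y=plan(o["tool_pos"],y,[.686,-.151,.215],-107,14)
E
```

```text
t 10.9333 p [ 0.6729 -0.0805  0.2449] rpy [-1.572 -0.    -0.286] F [-0.4  0.1 -3.1] w 0.0118
[[[0.002, 0.002, -0.005], 6.5], [[0.003, 0.002, -0.004], 6.5], [[0.003, 0.002, -0.004], 6.5], [[0.004, 0.002, -0.004], 6.5], [[0.004, 0.002, -0.003], 6.5], [[0.004, 0.002, -0.003], 6.5], [[0.005, 0.002, -0.002], 6.5], [[0.005, 0.002, -0.001], 6.4], [[0.005, 0.002, -0.001], 6.5], [[0.005, 0.002, -0.0], 6.4], [[0.005, 0.002, 0.0], 6.5], [[0.005, 0.003, 0.001], 6.4], [[0.005, 0.002, 0.001], 6.5], [[0.005, 0.003, 0.002], 6.4]] max 0.0062 end [ 0.686  -0.1513  0.2149] -106.99
```

>>> {"op": "apply_moves", "data": {"deltas": [[[0.002,0.002,-0.005],7],[[0.003,0.002,-0.004],7],[[0.003,0.002,-0.004],7],[[0.004,0.002,-0.004],7],[[0.004,0.002,-0.003],7],[[0.005,0.002,-0.003],7],[[0.005,0.002,-0.002],7],[[0.005,0.002,-0.001],7],[[0.005,0.002,0],7],[[0.005,0.002,0],7]]}}

```text
time: 11.77
tool_pos: [0.6819, -0.1327, 0.2251]
tcp_rot: [-1.57, -0.001, -1.515]
ft_force: [0.8, -0.0, -1.9]
width: 0.0121
```

>>> {"op": "apply_moves", "data": {"deltas": [[[0.005,0.003,0.001],7],[[0.005,0.003,0.001],7],[[0.005,0.003,0.002],6.6],[[0,0,0],0],[[0,0,0],0]]}}

```text
time: 12.18
tool_pos: [0.685, -0.1477, 0.2159]
tcp_rot: [-1.571, -0.001, -1.865]
ft_force: [0.1, -0.4, -3.6]
width: 0.0121
```

```bash
python3 - <<'E'
from h import *
o=st(); y=np.degrees(o["tcp_rot"][2])
p,y=plan(o["tool_pos"],y,[.6878,-.1456,.160],-107,4)
Q=np.array([.6767,-.1819,.1221]);lat=np.array([.2918,.9565,0])
prev=None
for th in range(0,39,3):
    a=np.radians(th);e=38*np.cos(a)+32*np.sin(a);z=-38*np.sin(a)+32*np.cos(a)
    if prev: print(th,"tool dx %.1f dy(down) %.1f"%(-(e-prev[0]),prev[1]-z),"TCP",(Q+lat*e/1e3+[0,0,z/1e3]).round(4))
    prev=(e,z)
E
```

```text
t 12.1833 p [ 0.685  -0.1477  0.2159] rpy [-1.571e+00 -1.000e-03 -1.865e+00] F [ 0.1 -0.4 -3.6] w 0.0121
[[[-0.001, 0.014, 0.001], 0.0], [[-0.001, 0.014, 0.0], 0.0], [[-0.0, 0.014, 0.001], 0.1], [[-0.001, 0.014, 0.0], 0.0]] max 0.0141 end [ 0.6878 -0.1454  0.1599] -106.97
3 tool dx -1.6 dy(down) 2.0 TCP [ 0.6883 -0.144   0.1521]
6 tool dx -1.5 dy(down) 2.1 TCP [ 0.6887 -0.1426  0.15  ]
9 tool dx -1.4 dy(down) 2.2 TCP [ 0.6891 -0.1412  0.1478]
12 tool dx -1.3 dy(down) 2.3 TCP [ 0.6895 -0.14    0.1455]
15 tool dx -1.2 dy(down) 2.3 TCP [ 0.6898 -0.1389  0.1432]
18 tool dx -1.0 dy(down) 2.4 TCP [ 0.6901 -0.1379  0.1408]
21 tool dx -0.9 dy(down) 2.4 TCP [ 0.6904 -0.137   0.1384]
24 tool dx -0.8 dy(down) 2.5 TCP [ 0.6906 -0.1362  0.1359]
27 tool dx -0.7 dy(down) 2.5 TCP [ 0.6908 -0.1356  0.1334]
30 tool dx -0.5 dy(down) 2.5 TCP [ 0.691  -0.1351  0.1308]
33 tool dx -0.4 dy(down) 2.6 TCP [ 0.6911 -0.1347  0.1282]
36 tool dx -0.3 dy(down) 2.6 TCP [ 0.6912 -0.1345  0.1257]
```

>>> {"op": "apply_moves", "data": {"deltas": [[[-0.001,0.018,0.001],0],[[-0.001,0.018,0.001],0],[[-0.001,0.018,0],0],[[0,0.004,0],0],[[0,0.003,0],0],[[-0.0015,0.002,0],0],[[-0.0015,0.002,0],0],[[-0.0015,0.002,0],0]]}}

```text
time: 12.85
tool_pos: [0.6902, -0.1405, 0.1504]
tcp_rot: [-1.569, -0.001, -1.867]
ft_force: [-3.0, -0.2, 3.4]
width: 0.0117
```

>>> {"op": "apply_moves", "data": {"deltas": [[[-0.0014,0.0022,0],0],[[-0.0013,0.0023,0],0],[[-0.0012,0.0023,0],0],[[-0.001,0.0024,0],0],[[-0.001,0.0024,0],0],[[-0.001,0.0025,0],0]]}}

```text
time: 13.35
tool_pos: [0.6927, -0.1335, 0.1346]
tcp_rot: [-1.569, 0.0, -1.866]
ft_force: [0.2, -1.1, 5.2]
width: 0.0118
```

>>> {"op": "apply_moves", "data": {"deltas": [[[-0.0005,0.0026,0],0],[[-0.0005,0.0026,0],0],[[-0.0004,0.0026,0],0],[[-0.0002,0.0026,0],0],[[0,0,0],0],[[0,0,0],0]]}}

```text
time: 13.85
tool_pos: [0.6927, -0.131, 0.1236]
tcp_rot: [-1.57, 0.001, -1.866]
ft_force: [2.6, 0.5, 2.4]
width: 0.0116
```

>>> {"op": "apply_moves", "data": {"deltas": [[[-0.001,-0.01,0],0],[[-0.003,-0.03,0],0],[[-0.003,-0.03,0],0],[[0,-0.02,0],0],[[0,0,0],0],[[0,0,0],0]]}}

```text
time: 14.35
tool_pos: [0.6941, -0.1251, 0.2143]
tcp_rot: [-1.571, -0.0, -1.867]
ft_force: [-0.1, 0.4, -3.3]
width: 0.012
```

```bash
cat >> h.py <<'E'
def fitheld(views,o,x0=(.02,34)):
    """pinch height (m, along plate z, at plate x=0) fixed .032; fit pitch(deg) and fin x offset, with plate pivoting at TCP"""
    from scipy.optimize import minimize
    y=o["tcp_rot"][2];p=np.array(o["tool_pos"])
    def pose(v):
        R=Rn.from_euler('z',y).as_matrix()@Rn.from_euler('y',-v[1],degrees=True).as_matrix()
        return R,p-R@np.array([v[0]*1e-3,0,v[2]*1e-3])
    def c(v):
        R,t=pose(v); return sum(1-np.minimum(m,g).sum()/np.maximum(m,g).sum() for s,g in views for m in [mask(s,PL,R,t)])/len(views)+1e-4*((v[0])**2+(v[2]-33)**2)
    r=min((minimize(c,[0,a,33],method='Nelder-Mead',options=dict(initial_simplex=[[0,a,33],[3,a,33],[0,a+6,33],[0,a,36]])) for a in (0,20,35)),key=lambda r:r.fun)
    return r.x,r.fun,pose(r.x)
E
python3 - <<'E'
from h import *
o=st(); W=[]
for n in ["wrist","side","top"]:
    s=snapshot(n); r=trace(s,"plate"); print(n,[(q["confidence"],q["uv"],int(q["region"].sum())) for q in r][:2])
    if n=="wrist": cv2.imwrite("pics/w6.png",s["image"])
    if n!="wrist" and r: W.append((s,r[0]["region"].astype(np.float32))); 
    if n=="side": cv2.imwrite("pics/s6.png",cv2.resize(s["image"][60:260,180:440],(780,600),interpolation=cv2.INTER_CUBIC))
E
```

```text
t 14.35 p [ 0.6941 -0.1251  0.2143] rpy [-1.571 -0.    -1.867] F [-0.1  0.4 -3.3] w 0.012
wrist [(0.83, [314.4, 262.2], 15204)]
side [(0.59, [257.0, 125.4], 872)]
top []
```

View pics/s6.png

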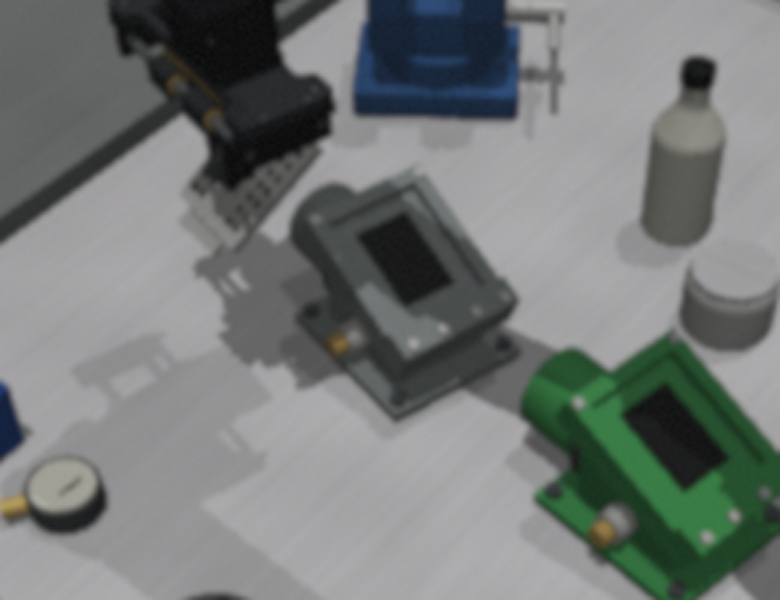

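```bash
python3 - <<'E'
from h import *
o=st(); s=snapshot("wrist"); g=trace(s,"plate")[0]["region"]
rows=np.where(g.any(1))[0]
for r in range(rows[0],rows[0]+60,6):
    c=np.where(g[r])[0]; print(r,c[0],c[-1],end=" | ")
print()
for th in (0,26,30,34,38):
    R=Rn.from_euler('z',o["tcp_rot"][2]).as_matrix()@Rn.from_euler('y',-th,degrees=True).as_matrix(); t=np.array(o["tool_pos"])-R@[0,0,.033]
    print(th,proj(s,np.array([(-64,-25,5),(-64,25,5),(-50,-40,8),(-50,40,8),(-64,0,0)])*1e-3@R.T+t).round(1).tolist())
cv2.imwrite("pics/w7.png",cv2.resize(s["image"][100:400,180:480],(600,600)))
E
```

```text
t 14.65 p [ 0.6934 -0.1252  0.212 ] rpy [-1.574 -0.    -1.867] F [-0.3  1.  -2.6] w 0.0115
203 313 332 | 209 275 362 | 215 274 362 | 221 274 362 | 227 247 391 | 233 246 392 | 239 245 391 | 245 245 392 | 251 245 392 | 257 244 393 | 
0 [[262.0, 165.3], [370.6, 165.1], [230.2, 196.6], [402.6, 196.4], [316.3, 164.0]]
26 [[270.6, 195.2], [363.0, 195.1], [241.0, 219.5], [392.7, 219.4], [316.9, 197.5]]
30 [[271.6, 201.0], [362.2, 200.9], [242.2, 224.2], [391.5, 224.1], [317.0, 203.8]]
34 [[272.5, 207.1], [361.4, 207.0], [243.4, 229.1], [390.5, 229.0], [317.0, 210.2]]
38 [[273.3, 213.3], [360.7, 213.2], [244.4, 234.3], [389.5, 234.1], [317.1, 216.8]]
```

View pics/w7.png

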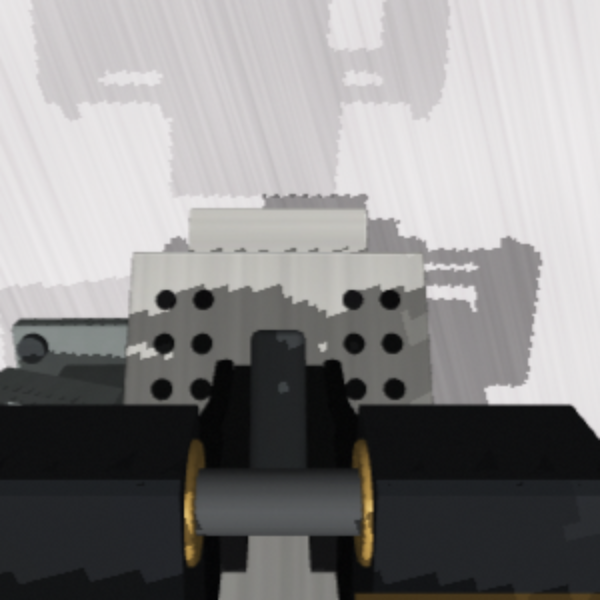

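Tongue and slab edges in the wrist view (rows ≈204 and 226) put the plate about 32° tongue-down. That is 10° off the pocket floor, with the grip holding. Next I swing over the pocket.

```bash
python3 - <<'E'
from h import *
o=st(); y=np.degrees(o["tcp_rot"][2])
p,y=plan(o["tool_pos"],y,[.5948,-.2155,.205],-17,14)
E
```

```text
t 14.75 p [ 0.6939 -0.1251  0.2129] rpy [-1.573 -0.    -1.867] F [-0.2  0.4 -2.9] w 0.012
[[[0.008, 0.001, -0.005], -6.4], [[0.008, 0.001, -0.006], -6.4], [[0.007, 0.0, -0.007], -6.4], [[0.006, 0.001, -0.007], -6.4], [[0.005, 0.0, -0.008], -6.4], [[0.004, 0.001, -0.008], -6.4], [[0.004, 0.0, -0.009], -6.4], [[0.002, 0.001, -0.009], -6.4], [[0.001, 0.0, -0.01], -6.5], [[0.0, 0.001, -0.01], -6.4], [[-0.0, 0.0, -0.01], -6.5], [[-0.002, 0.001, -0.009], -6.4], [[-0.003, 0.0, -0.009], -6.5], [[-0.003, 0.001, -0.009], -6.4]] max 0.01 end [ 0.5949 -0.2157  0.2049] -17.05
```

>>> {"op": "apply_moves", "data": {"deltas": [[[0.008,0,-0.005],-6.4],[[0.008,0,-0.006],-6.4],[[0.007,0,-0.007],-6.4],[[0.006,0,-0.007],-6.4],[[0.005,0,-0.008],-6.4],[[0.004,0,-0.008],-6.4],[[0.004,0,-0.009],-6.4],[[0.002,0.001,-0.009],-6.4],[[0.001,0.001,-0.01],-6.4],[[0,0.001,-0.01],-6.4]]}}

```text
time: 15.58
tool_pos: [0.622, -0.1891, 0.2108]
tcp_rot: [-1.571, 0.0, -0.744]
ft_force: [-0.0, -1.0, -2.8]
width: 0.0114
```

>>> {"op": "apply_moves", "data": {"deltas": [[[0,0.001,-0.01],-6.4],[[-0.002,0.001,-0.009],-6.4],[[-0.003,0.001,-0.009],-6.4],[[-0.003,0.001,-0.009],-6.4],[[0,0,0],0],[[0,0,0],0]]}}

```text
time: 16.08
tool_pos: [0.595, -0.2162, 0.2069]
tcp_rot: [-1.571, 0.0, -0.307]
ft_force: [0.0, 0.6, -1.7]
width: 0.0114
```

```bash
cat >> h.py <<'E'
FO=np.array([.6047,-.2185,.09]);FY=np.radians(-16.97);H=np.array([np.cos(FY),np.sin(FY),0]);L=np.array([-np.sin(FY),np.cos(FY),0])
def sl(p): d=np.array(p)-FO; return np.round([d@H*1e3,d@L*1e3,p[2]*1e3],1)
E
python3 - <<'E'
from h import *
o=st(); print("s,l,z",sl(o["tool_pos"]),np.degrees(o["tcp_rot"][2]))
s=snapshot("wrist"); rs=trace(s,"plate"); g=rs[0]["region"]
rows=np.where(g.any(1))[0]
print([(r,np.where(g[r])[0][[0,-1]].tolist()) for r in range(rows[0],rows[0]+40,5)])
for th in (28,32,36):
    R=Rn.from_euler('z',o["tcp_rot"][2]).as_matrix()@Rn.from_euler('y',-th,degrees=True).as_matrix(); t=np.array(o["tool_pos"])-R@[0,0,.033]
    print(th,proj(s,np.array([(-64,-25,5),(-64,25,5),(-50,-40,8),(-50,40,8)])*1e-3@R.T+t).round(1).tolist())
E
```

```text
t 16.0833 p [ 0.595  -0.2162  0.2069] rpy [-1.571  0.    -0.307] F [ 0.   0.6 -1.7] w 0.0114
s,l,z [-10.   -0.6 206.9] -17.611804180840544
[(204, [278, 358]), (209, [275, 362]), (214, [275, 362]), (219, [274, 363]), (224, [274, 365]), (229, [247, 392]), (234, [247, 392]), (239, [246, 392])]
28 [[273.3, 195.9], [364.9, 195.8], [243.8, 219.7], [394.5, 219.4]]
32 [[274.2, 201.9], [364.0, 201.8], [244.9, 224.5], [393.4, 224.3]]
36 [[275.0, 208.1], [363.3, 208.0], [246.0, 229.6], [392.3, 229.4]]
```

>>> {"op": "apply_moves", "data": {"deltas": [[[0,0.015,0.0005],-0.3],[[0,0.018,0],-0.3],[[0,0.018,0],0],[[0,0.012,0],0],[[0,0.004,0],0],[[0,0,0],0],[[0,0,0],0]]}}

```text
time: 16.77
tool_pos: [0.596, -0.2148, 0.1407]
tcp_rot: [-1.571, -0.001, -0.292]
ft_force: [0.9, -0.4, -1.9]
width: 0.0116
```

```bash
python3 - <<'E'
from h import *
o=st(); print("s,l,z",sl(o["tool_pos"]),np.degrees(o["tcp_rot"][2]))
s=snapshot("wrist"); cv2.imwrite("pics/w8.png",cv2.resize(s["image"][130:380,200:440],(600,600),interpolation=cv2.INTER_CUBIC)[:600])
R,t=fpose((FO[0],FO[1],FY)); print("lip edge top/bottom",proj(s,np.array([(-55,-43,16),(-55,43,16),(-55,0,11)])*1e-3@R.T+t).round(1).tolist())
E
```

```text
t 16.7667 p [ 0.596  -0.2148  0.1407] rpy [-1.571e+00 -1.000e-03 -2.920e-01] F [ 0.9 -0.4 -1.9] w 0.0116
s,l,z [ -9.4   1.  140.7] -16.74856606201171
lip edge top/bottom [[238.8, 187.3], [396.2, 187.7], [317.5, 189.4]]
```

View pics/w8.png

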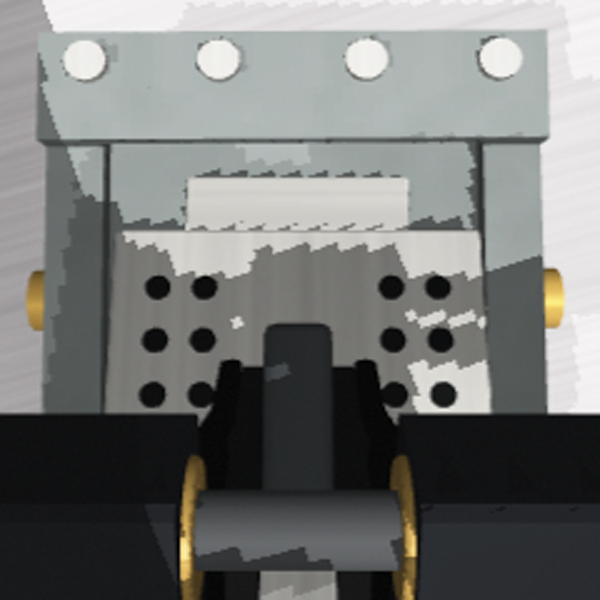

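The wrist view shows the tongue (crop row 177) about 8 mm short of the lip edge (row 140). The plate is square to the frame and about 1 mm right of centre. I'll trim sideways, lower, and slide the tongue under.

>>> {"op": "apply_moves", "data": {"deltas": [[[-0.001,0.0025,-0.001],0],[[-0.0005,0.0025,0],0],[[0,0,0],0],[[-0.003,0.0014,0],0],[[-0.003,0.0014,0],0],[[-0.003,0.0014,0],0],[[0,0,0],0]]}}

```text
time: 17.4
tool_pos: [0.5864, -0.2133, 0.1332]
tcp_rot: [-1.571, -0.005, -0.292]
ft_force: [0.4, -0.6, 5.9]
width: 0.012
```

```bash
python3 - <<'E'
from h import *
o=st(); print("s,l,z",sl(o["tool_pos"]),np.degrees(o["tcp_rot"][2]))
s=snapshot("wrist"); g=trace(s,"plate")[0]["region"]; rows=np.where(g.any(1))[0]
print([(r,np.where(g[r])[0][[0,-1]].tolist()) for r in range(rows[0],rows[0]+30,3)])
R,t=fpose((FO[0],FO[1],FY)); print("lip edge",proj(s,np.array([(-55,-43,16),(-55,43,16),(-55,0,11)])*1e-3@R.T+t).round(1).tolist())
Rp=Rn.from_euler('z',o["tcp_rot"][2]).as_matrix()@Rn.from_euler('y',-33,degrees=True).as_matrix(); tp=np.array(o["tool_pos"])-Rp@[0,0,.033]
Q=np.array([(-64,0,0),(-64,0,5),(-50,0,8),(-50,-40,8),(50,0,0)])*1e-3@Rp.T+tp; print("frame coords tip,tiptop,slabfront,.,edge",((Q-t)@R*1e3).round(1).tolist()); print(proj(s,Q).round(1).tolist())
E
```

```text
t 17.4 p [ 0.5864 -0.2133  0.1332] rpy [-1.571 -0.005 -0.292] F [ 0.4 -0.6  5.9] w 0.012
s,l,z [-19.   -0.4 133.2] -16.754758067452425
[(209, [287, 361]), (212, [274, 363]), (215, [274, 363]), (218, [274, 363]), (221, [274, 363]), (224, [274, 363]), (227, [246, 391]), (230, [246, 391]), (233, [246, 391]), (236, [245, 392])]
lip edge [[239.7, 207.3], [400.7, 207.6], [320.2, 208.9]]
frame coords tip,tiptop,slabfront,.,edge [[-57.9, -0.5, 2.5], [-58.9, -0.5, 7.4], [-45.7, -0.5, 13.0], [-45.6, -40.5, 13.0], [54.0, -0.2, 24.3]]
[[319.2, 206.1], [319.2, 203.0], [319.3, 225.3], [245.3, 225.4], [319.5, 425.3]]
```

>>> {"op": "apply_moves", "data": {"deltas": [[[-0.0015,-0.0002,0],0],[[-0.0018,0.0006,0],0],[[-0.002,0.0008,0],0],[[0,0,0],0]]}}

```text
time: 17.83
tool_pos: [0.5802, -0.2115, 0.1304]
tcp_rot: [-1.571, -0.001, -0.292]
ft_force: [0.8, -0.3, 5.2]
width: 0.0119
```

```bash
cat > chk.py <<'E'
from h import *
o=st(); print("s,l,z",sl(o["tool_pos"]),np.degrees(o["tcp_rot"][2]))
s=snapshot("wrist"); g=trace(s,"plate")[0]["region"]; rows=np.where(g.any(1))[0]
print([(r,np.where(g[r])[0][[0,-1]].tolist()) for r in range(rows[0],rows[0]+30,3)])
R,t=fpose((FO[0],FO[1],FY)); print("lip edge",proj(s,np.array([(-55,0,16),(-55,0,11)])*1e-3@R.T+t).round(1).tolist())
for th in (33,30,27,24,22):
    Rp=Rn.from_euler('z',o["tcp_rot"][2]).as_matrix()@Rn.from_euler('y',-th,degrees=True).as_matrix(); tp=np.array(o["tool_pos"])-Rp@[0,0,.033]
    Q=np.array([(-64,0,0),(-50,0,8),(50,0,0)])*1e-3@Rp.T+tp; print(th,"tip,slabfront,edge",((Q-t)@R*1e3).round(1)[:,[0,2]].tolist(),"front row",proj(s,Q)[1].round(1))
cv2.imwrite("pics/last.png",cv2.resize(s["image"][130:380,200:440],(600,600),interpolation=cv2.INTER_CUBIC))
E
python3 chk.py
```

```text
t 17.8333 p [ 0.5802 -0.2115  0.1304] rpy [-1.571e+00 -1.000e-03 -2.920e-01] F [ 0.8 -0.3  5.2] w 0.0119
s,l,z [-25.4  -0.5 130.4] -16.749408175171162
[(222, [275, 362]), (225, [247, 391]), (228, [246, 391]), (231, [246, 391]), (234, [245, 392]), (237, [245, 392]), (240, [245, 392]), (243, [245, 392]), (246, [245, 392]), (249, [245, 392])]
lip edge [[320.3, 220.8], [320.3, 221.9]]
33 tip,slabfront,edge [[-65.0, 2.4], [-52.8, 12.9], [46.9, 24.1]] front row [319.2 225.6]
30 tip,slabfront,edge [[-67.3, 5.4], [-54.5, 15.2], [45.6, 21.2]] front row [319.2 221.9]
27 tip,slabfront,edge [[-69.3, 8.5], [-56.1, 17.7], [44.2, 18.4]] front row [319.2 218.3]
24 tip,slabfront,edge [[-71.3, 11.7], [-57.6, 20.2], [42.7, 15.7]] front row [319.1 214.9]
22 tip,slabfront,edge [[-72.5, 14.0], [-58.5, 22.0], [41.5, 14.0]] front row [319.1 212.7]
```

>>> {"op": "apply_moves", "data": {"deltas": [[[0.002,0.0014,0],0],[[0.002,0.0014,0],0],[[0.002,0.0014,0],0],[[0,0,0],0]]}}

```text
time: 18.27
tool_pos: [0.5861, -0.2133, 0.1258]
tcp_rot: [-1.571, -0.001, -0.292]
ft_force: [1.4, -1.8, 5.0]
width: 0.0114
```

```bash
python3 chk.py
```

```text
t 18.2667 p [ 0.5861 -0.2133  0.1258] rpy [-1.571e+00 -1.000e-03 -2.920e-01] F [ 1.4 -1.8  5. ] w 0.0114
s,l,z [-19.3  -0.5 125.8] -16.75130333670203
[(213, [282, 362]), (216, [274, 364]), (219, [245, 392]), (222, [245, 393]), (225, [244, 393]), (228, [244, 393]), (231, [244, 393]), (234, [244, 393]), (237, [243, 394]), (240, [243, 394])]
lip edge [[320.3, 211.5], [320.2, 212.9]]
33 tip,slabfront,edge [[-61.0, -4.2], [-48.8, 6.4], [50.9, 17.6]] front row [319.1 225.6]
30 tip,slabfront,edge [[-63.2, -1.1], [-50.5, 8.7], [49.7, 14.7]] front row [319.1 221.9]
27 tip,slabfront,edge [[-65.3, 2.0], [-52.1, 11.2], [48.2, 11.9]] front row [319.1 218.3]
24 tip,slabfront,edge [[-67.3, 5.2], [-53.5, 13.7], [46.7, 9.2]] front row [319.1 214.9]
22 tip,slabfront,edge [[-68.5, 7.4], [-54.5, 15.4], [45.5, 7.4]] front row [319.1 212.7]
```

>>> {"op": "apply_moves", "data": {"deltas": [[[0.002,0.0014,0],0],[[0.002,0.0014,0],0],[[0.002,0.0014,0],0],[[0,0,0],0]]}}

```text
time: 18.7
tool_pos: [0.5914, -0.2149, 0.1209]
tcp_rot: [-1.571, 0.001, -0.292]
ft_force: [1.6, -0.8, 4.6]
width: 0.0119
```

```bash
python3 chk.py
```

```text
t 18.7 p [ 0.5914 -0.2149  0.1209] rpy [-1.571e+00  1.000e-03 -2.920e-01] F [ 1.6 -0.8  4.6] w 0.0119
s,l,z [-13.8  -0.4 120.9] -16.748311673658915
[(205, [274, 364]), (208, [272, 365]), (211, [244, 365]), (214, [242, 395]), (217, [242, 395]), (220, [242, 396]), (223, [242, 396]), (226, [242, 395]), (229, [242, 395]), (232, [242, 395])]
lip edge [[320.3, 203.0], [320.3, 204.8]]
33 tip,slabfront,edge [[-57.7, -10.8], [-45.5, -0.3], [54.2, 11.0]] front row [319.1 225.7]
30 tip,slabfront,edge [[-60.0, -7.8], [-47.2, 2.1], [52.9, 8.1]] front row [319.1 222. ]
27 tip,slabfront,edge [[-62.0, -4.6], [-48.8, 4.6], [51.5, 5.3]] front row [319.1 218.4]
24 tip,slabfront,edge [[-64.0, -1.4], [-50.3, 7.1], [50.0, 2.6]] front row [319.1 215. ]
22 tip,slabfront,edge [[-65.2, 0.8], [-51.2, 8.8], [48.8, 0.8]] front row [319.1 212.8]
```

>>> {"op": "apply_moves", "data": {"deltas": [[[0.0005,0.0008,0],0],[[0.0005,0.0008,0],0],[[0,0,0],0],[[0,0,0],0]]}}

```text
time: 19.13
tool_pos: [0.5915, -0.2149, 0.1208]
tcp_rot: [-1.572, 0.002, -0.292]
ft_force: [-5.5, 1.6, 12.0]
width: 0.0118
```

```bash
python3 chk.py
```

```text
t 19.1333 p [ 0.5915 -0.2149  0.1208] rpy [-1.572  0.002 -0.292] F [-5.5  1.6 12. ] w 0.0118
s,l,z [-13.6  -0.4 120.8] -16.748557255049285
[(205, [274, 354]), (208, [272, 364]), (211, [271, 365]), (214, [242, 394]), (217, [242, 395]), (220, [242, 395]), (223, [242, 395]), (226, [242, 395]), (229, [242, 395]), (232, [242, 395])]
lip edge [[320.4, 202.9], [320.4, 204.6]]
33 tip,slabfront,edge [[-57.6, -10.9], [-45.4, -0.4], [54.3, 10.8]] front row [319.3 225.8]
30 tip,slabfront,edge [[-59.9, -7.9], [-47.1, 2.0], [53.0, 7.9]] front row [319.2 222.1]
27 tip,slabfront,edge [[-62.0, -4.8], [-48.7, 4.4], [51.6, 5.2]] front row [319.2 218.5]
24 tip,slabfront,edge [[-63.9, -1.5], [-50.2, 6.9], [50.0, 2.4]] front row [319.2 215.1]
22 tip,slabfront,edge [[-65.1, 0.7], [-51.1, 8.7], [48.9, 0.7]] front row [319.2 212.9]
```

View pics/last.png

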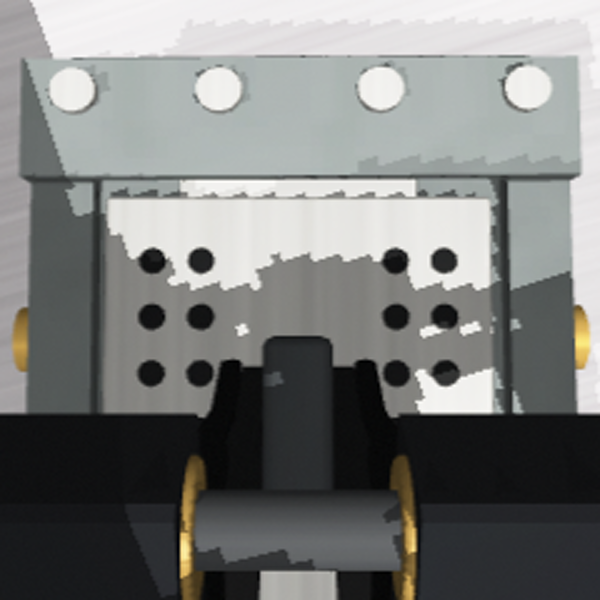

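The press now reads 12 N along the floor normal and the TCP has stopped, so the plate is home. The view shows the tongue under the lip and the slab between the walls. I'll unload and open.

>>> {"op": "apply_moves", "data": {"deltas": [[[-0.0004,-0.0009,0],0],[[0,0,0],0]]}}

```text
time: 19.4
tool_pos: [0.5915, -0.2149, 0.1208]
tcp_rot: [-1.571, 0.001, -0.292]
ft_force: [-2.1, 0.8, 5.8]
width: 0.0116
```

>>> {"op": "apply_moves", "data": {"deltas": [[[0,0,0],0],[[0,0,0],0],[[0,0,0],0],[[0,0,0],0],[[0,0,0],0],[[0,0,0],0]], "gripper": 0.45}}

```text
time: 19.9
tool_pos: [0.592, -0.2151, 0.1203]
tcp_rot: [-1.571, 0.0, -0.292]
ft_force: [0.4, 0.0, 0.3]
width: 0.0372
```

>>> {"op": "apply_moves", "data": {"deltas": [[[0,-0.005,0],0],[[0,-0.02,0],0],[[0,-0.03,0],0],[[0,-0.03,0],0],[[0,-0.03,0],0],[[0,-0.01,0],0],[[0,0,0],0]]}}

```text
time: 20.48
tool_pos: [0.5939, -0.2153, 0.2494]
tcp_rot: [-1.572, -0.007, -0.292]
ft_force: [1.0, -0.8, 0.0]
width: 0.0394
```

```bash
python3 - <<'E'
from h import *
from scipy.optimize import minimize
o=st()
s=snapshot("wrist"); g=trace(s,"plate")[0]["region"]; rows=np.where(g.any(1))[0]
print([(r,np.where(g[r])[0][[0,-1]].tolist()) for r in range(rows[0],rows[-1],10)])
R,t=fpose((FO[0],FO[1],FY))
P=np.array([(-50,-40,8),(-50,40,8),(50,-40,8),(50,40,8),(-20,0,42),(20,0,42)])*1e-3
print("predicted seated corners",proj(s,P@R.T+t).round(1).tolist())
cv2.imwrite("pics/f1.png",cv2.resize(s["image"][130:380,180:460],(800,714)[:2],interpolation=cv2.INTER_CUBIC)[:600])
S=snapshot("side"); T=snapshot("top")
for n,q in (("side",S),("top",T)):
    for k in ("flange","gauge","fitting"):
        r=trace(q,k); print(n,k,[(round(a["confidence"],2),np.round(a["uv"]).tolist()) for a in r[:1]])
E
```

```text
t 20.4833 p [ 0.5939 -0.2153  0.2494] rpy [-1.572 -0.007 -0.292] F [ 1.  -0.8  0. ] w 0.0394
[(168, [332, 347]), (178, [272, 365]), (188, [271, 365]), (198, [270, 365]), (208, [271, 365]), (218, [271, 365]), (228, [271, 365]), (238, [271, 365]), (248, [270, 365]), (258, [271, 365]), (268, [271, 366]), (278, [271, 366]), (288, [278, 359])]
predicted seated corners [[272.4, 174.8], [366.6, 175.0], [271.0, 293.5], [367.4, 293.8], [319.4, 203.2], [319.3, 256.5]]
side flange [(0.97, [253.0, 277.0])]
side gauge [(0.95, [202.0, 224.0])]
side fitting [(0.61, [160.0, 258.0])]
top flange [(0.96, [249.0, 220.0])]
top gauge [(0.58, [267.0, 143.0])]
top fitting [(0.54, [214.0, 144.0])]
```

```bash
python3 - <<'E'
from h import *
from scipy.optimize import minimize
R,t=fpose((FO[0],FO[1],FY))
s=snapshot("wrist"); g=trace(s,"plate")[0]["region"].astype(np.float32)
lipx=proj(s,np.array([(-55,-56,16),(-55,56,16),(-80,56,16),(-80,-56,16)])*1e-3@R.T+t)
occ=np.zeros((480,640),np.uint8); cv2.fillConvexPoly(occ,cv2.convexHull(lipx.astype(np.float32)).astype(np.int32),1)
def c(v): # x,y mm, pitch deg about tongue tip, yaw
    Rp=R@Rn.from_euler('zy',[v[3],-v[2]],degrees=True).as_matrix(); tp=R@(np.array([v[0]-64,v[1],0])*1e-3)+t-Rp@[-.064,0,0]
    m=mask(s,PL,Rp,tp)*(1-occ); return 1-np.minimum(m,g).sum()/np.maximum(m,g).sum()
r=min((minimize(c,x0,method="Nelder-Mead",options=dict(initial_simplex=np.vstack([x0,np.array(x0)+np.diag([2,2,3,2])]))) for x0 in ([0,0,0,0],[-2,0,4,0])),key=lambda r:r.fun)
print("x,y mm, pitch, yaw",r.x.round(2),r.fun, "flush cost",min(c([a,r.x[1],0,r.x[3]]) for a in np.arange(-4,3,.5)),"5deg",min(c([a,r.x[1],5,r.x[3]]) for a in np.arange(-4,3,.5)))
E
```

```text
x,y mm, pitch, yaw [-2.01 -0.84 -1.09  0.08] 0.035283565521240234 flush cost 0.03651923 5deg 0.0499987
```

```bash
python3 -c "
from h import *
print(robot.job_done()); st()"
```

```text
the job is handed in; nothing more can be done
None
the job is handed in; nothing more can be done
```

The plate is back in the pocket, flush with its tongue under the lip, and the job is handed in at about 20.5 s of the 45 s allowed. The tool cannot tilt, so I tipped the plate about 32° inside the pinch by pressing its edge on the frame's upper-left corner. I then slid the tongue under the lip and lowered the other edge with the plate still gripped. Once it was flat I let go and backed straight up.

**Last checks**
- **Seating:** while I pressed it home, the force rose to about 12 N along the pocket-floor normal and the arm stopped moving.
- **Position after release:** a wrist-camera fit puts the plate about 2 mm down-slope and 0.8 mm to the side, within the 3 mm play. It shows 0.1° of yaw and −1° of pitch, and the fit hardly separates −1° from flush.
- **Other things:** the flange, gauge and fitting were within about 5 px of where they started. That is within the detector's scatter, and the arm never went near them.
- **Gripper:** it was empty and well above the plate, with force near zero.

**What went wrong or could not be checked**
- My first lift began before the fingers had closed. It came up empty and left the plate undisturbed, and I gripped it again.
- The 12-picture limit was reached, so I could not view the final picture. The after-release check rests on the numeric fit alone.

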